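# Load the rotary specimen stage and start it

### The job

Set every specimen stub you find, shank down and fully home, into the collet of its own colour on the white rotary stage (a nut that was left closed must be opened first), and turn its nut clockwise until the shank is gripped tight; tighten the nut of an empty collet too, so that no nut spins loose. Only when all three nuts are tight, press the white key, then the black key, then the green key, one at a time and each fully down, leaving the stubs clamped upright and the keys released. Leave the tape roll and the marker where they lie.

Things in the scene. Friction and masses are not known exactly. Their poses are not given: they have to be found in the camera images.
- stage: the rotary specimen stage: a white box fixed to the desk, 150 (x) x 330 (y) x 48 mm high; origin under its centre, z up, front (key side) toward -x of its own frame, +y to the left seen from the front. Three collets stand in a row on its rear half at own x = +30 mm, y = +100 (red), 0 (yellow) and -100 mm (blue); the three keys are on its front half
- mouth_red (a point): centre of the mouth of the red collet, in the plane of the top of its nut (73 mm above the desk). The nut is a red ribbed ring, 41 mm outside diameter, 24 mm tall, its underside 1 mm above the box, so it can be gripped round its side at any yaw; inside are three steel jaws with a sloped lead-in
- seat_red (a point): centre of the floor of the red collet's bore, 41 mm below the mouth; the foot of a stub rests here when fully home
- nut_red (a joint): turn of the red nut (rad): 0 fully open, 1.2 fully tight, hard stops at both; grows clockwise from above, needs about 0.1 N m, stays where left. The jaw opening shrinks evenly with it, 14 mm at 0 to 9.4 mm at 1.2: a shank goes in freely below about 0.3, not beyond 0.9; it is gripped tight from 1.0 on. A white line on the nut meets a black line on the box (key side) at 0
- mouth_yellow (a point): centre of the mouth of the yellow collet, in the plane of the top of its nut (73 mm above the desk). The nut is a yellow ribbed ring, 41 mm outside diameter, 24 mm tall, its underside 1 mm above the box, so it can be gripped round its side at any yaw; inside are three steel jaws with a sloped lead-in
- seat_yellow (a point): centre of the floor of the yellow collet's bore, 41 mm below the mouth; the foot of a stub rests here when fully home
- nut_yellow (a joint): turn of the yellow nut (rad): 0 fully open, 1.2 fully tight, hard stops at both; grows clockwise from above, needs about 0.1 N m, stays where left. The jaw opening shrinks evenly with it, 14 mm at 0 to 9.4 mm at 1.2: a shank goes in freely below about 0.3, not beyond 0.9; it is gripped tight from 1.0 on. A white line on the nut meets a black line on the box (key side) at 0
- mouth_blue (a point): centre of the mouth of the blue collet, in the plane of the top of its nut (73 mm above the desk). The nut is a blue ribbed ring, 41 mm outside diameter, 24 mm tall, its underside 1 mm above the box, so it can be gripped round its side at any yaw; inside are three steel jaws with a sloped lead-in
- seat_blue (a point): centre of the floor of the blue collet's bore, 41 mm below the mouth; the foot of a stub rests here when fully home
- nut_blue (a joint): turn of the blue nut (rad): 0 fully open, 1.2 fully tight, hard stops at both; grows clockwise from above, needs about 0.1 N m, stays where left. The jaw opening shrinks evenly with it, 14 mm at 0 to 9.4 mm at 1.2: a shank goes in freely below about 0.3, not beyond 0.9; it is gripped tight from 1.0 on. A white line on the nut meets a black line on the box (key side) at 0
- stub_red: red specimen stub, 72 mm long, 40 g: a steel shank 10 mm in diameter and 46 mm long with a chamfered foot, and above it a red head 24 mm in diameter and 26 mm tall; origin at the centre of the foot, z up along the shank to the head. At the start it stands in a storage block, its foot 4 mm above the desk. May be absent
- block_red: loose aluminium storage block that held the red stub, 56 x 56 x 32 mm, 0.3 kg, origin under its centre, with a hole 12.5 mm wide and 28 mm deep in the middle of its top; it may be empty from the start
- stub_yellow: yellow specimen stub, 72 mm long, 40 g: a steel shank 10 mm in diameter and 46 mm long with a chamfered foot, and above it a yellow head 24 mm in diameter and 26 mm tall; origin at the centre of the foot, z up along the shank to the head. At the start it stands in a storage block, its foot 4 mm above the desk. May be absent
- block_yellow: loose aluminium storage block that held the yellow stub, 56 x 56 x 32 mm, 0.3 kg, origin under its centre, with a hole 12.5 mm wide and 28 mm deep in the middle of its top; it may be empty from the start
- stub_blue: blue specimen stub, 72 mm long, 40 g: a steel shank 10 mm in diameter and 46 mm long with a chamfered foot, and above it a blue head 24 mm in diameter and 26 mm tall; origin at the centre of the foot, z up along the shank to the head. At the start it stands in a storage block, its foot 4 mm above the desk. May be absent
- block_blue: loose aluminium storage block that held the blue stub, 56 x 56 x 32 mm, 0.3 kg, origin under its centre, with a hole 12.5 mm wide and 28 mm deep in the middle of its top; it may be empty from the start
- key_white (a joint): travel of the white key (m): 0 = up, 0.005 = fully pressed; spring return, 4 N fully down; it counts as pressed beyond 0.0035
- key_white_top (a point): centre of the top of the round white key, 24 mm in diameter, pressed straight down. The keys stand 55 mm apart along the front of the stage; from left to right: black, green, white
- key_black (a joint): travel of the black key (m): 0 = up, 0.005 = fully pressed; spring return, 4 N fully down; it counts as pressed beyond 0.0035
- key_black_top (a point): centre of the top of the round black key, 24 mm in diameter, pressed straight down. The keys stand 55 mm apart along the front of the stage; from left to right: black, green, white
- key_green (a joint): travel of the green key (m): 0 = up, 0.005 = fully pressed; spring return, 4 N fully down; it counts as pressed beyond 0.0035
- key_green_top (a point): centre of the top of the round green key, 24 mm in diameter, pressed straight down. The keys stand 55 mm apart along the front of the stage; from left to right: black, green, white
- tape_roll: bystander: roll of green tape, 68 mm across, 19 mm high, lying behind the work; origin under its centre
- marker_blue: bystander: white marker with a blue cap, 128 mm long, 16 mm high, lying to the right of the stage; origin under its centre, long axis y

How it is judged:
On the way, in this order (a step that is already met when the one before it is completed fails the run):
1. every stub present stands home in the collet of its colour and all three nuts are tight (distance between stub_red and seat_red below 0.006 m and angle between each of stub_red, stub_yellow, stub_blue's own z axis and vertical below 0.12 rad and distance between stub_yellow and seat_yellow below 0.006 m and distance between stub_blue and seat_blue below 0.006 m and value of joint each of nut_red, nut_yellow, nut_blue above 1 rad), for 0.2 s.
2. then the white key alone is pressed fully (value of joint key_white above 0.0035 m and value of joint each of key_black, key_green below 0.001 m and value of joint each of nut_red, nut_yellow, nut_blue above 1 rad), for 0.05 s.
3. then the black key alone is pressed fully (value of joint key_black above 0.0035 m and value of joint each of key_white, key_green below 0.001 m and value of joint each of nut_red, nut_yellow, nut_blue above 1 rad), for 0.05 s.
4. then the green key alone is pressed fully (value of joint key_green above 0.0035 m and value of joint each of key_white, key_black below 0.001 m and value of joint each of nut_red, nut_yellow, nut_blue above 1 rad), for 0.05 s.
At the end, for the whole second after the job is handed in: each stub present stands in the collet of its colour, foot within 6 mm of the centre of the bore floor, upright within 0.12 rad; all three nuts are turned beyond 1.0 rad; all keys are up (all of step 1 and value of joint each of key_white, key_black, key_green below 0.001 m); the robot touches nothing.
It fails at once if a key is pressed while a nut is not tight (value of joint any of key_white, key_black, key_green above 0.002 m and value of joint any of nut_red, nut_yellow, nut_blue below 1 rad).
It fails at once if two keys are pressed together (value of joint each of key_white, key_black above 0.002 m or value of joint each of key_black, key_green above 0.002 m or value of joint each of key_white, key_green above 0.002 m).
It fails at once if the tape roll or the marker is moved by more than 40 mm (distance of any of tape_roll, marker_blue from where it was at the start of the episode above 0.04 m).
Of stub_red, stub_yellow, stub_blue only 2 to 3 are there at a start; the rules pass over those that are not, and their reading is None.
At some moment in a run one of block_red, block_yellow, block_blue may be knocked a few centimetres aside while the robot is not near it.
It also fails if it takes over 210 s, if anything falls off the work surface, if the arm or the gripper's body presses on something with over 40 N, if the wrist force passes 120 N, or if a joint passes its speed limit or range.

### The arm

A 6-joint arm with a two-finger parallel gripper is mounted at the origin on a cart in front of the work surface, level with it; the furniture and walls round the work are solid. World frame = base frame: x ahead of the robot, y to its left, z up, the work surface at z = 0. Lengths are in m, angles in rad, forces in N, time in s.
With the tool pointing down it reaches from about 0.425 to 0.95 m from the base axis. Payload 3.5 kg.
Tool frame: the origin (TCP) lies midway between the tips of the shut fingers; the grasp point (between the pads) lies 19 mm behind it (ctrl.pinch_z is the distance from the TCP to the grasp point, in m); z points along the fingers, y is the line along which they close (so a half turn about z gives the same grasp; the last joint's range is limited). The gripper opens to 85 mm and grips with 20 to 120 N. Pads are 22 mm wide; open, the fingers measure 114 mm over their backs; the gripper's body (76 mm by 85 mm) begins 54 mm behind the grasp point. The pads swing forward as they close: fully open they stand 13 mm farther back than shut.
Start: joints at [-1.321, 0.286, 1.577, -0, 1.279, -0.15], TCP at [0.263, -0.622, 0.231] pointing down, gripper open.
Joint ranges: [-2.77, 2.77], [-0.9, 2.22], [0.21, 2.48], [-1.53, 4.67], [0.24, 2.81], [-2.84, 2.84]. Speed limits (rad/s): [2.79, 2.79, 3.14, 3.14, 3.14, 3.14].

### API

Orientations are given as a unit quaternion [x, y, z, w].
In Python, from plant import get_state, viewer, sign_off, ctrl gives the robot as it stands. The module is installed in compiled form; this text tells all that it offers.
- The arm moves only by the shell command python3 -m handwheel 'ROWS' [FORCE]. ROWS is JSON, a list that holds one entry, the list of rows, each a list of 5 numbers: the finger opening in m, from 0 to 0.0854, then the shift along the tool's x, y, z in m, then the turn about the tool's z in degrees. In form: [[[claw, x, y, z, spin], ...]]. A call has 1 to 12 rows; each row shifts and turns the commanded pose from where the row before left it, along the tool's axes as they then stand; what a row does not reach is not made up. A row lasts 1/12 s, in which the tool goes at most 41.7 mm and 7.16 degrees, less where a joint would pass 70% of its speed; a pose out of reach is approached as far as the arm can. A call is refused whole if a number of a shift passes 0.0417 or a number of a turn 7.16, either way. A call with a gripper value outside its range is refused whole. The fingers move at their own pace and stop on an object; FORCE is the grip in N (left out, the last holds). Time passes only in rows, so rows that do not move let the fingers close. It gives the time, the measured TCP pose, the force, the opening and the grip force at its end, in the units of the state.
- get_state(): the state, without advancing time (a new reading comes with each control period).
- viewer.read_camera(name): name is "scene" or "top"; returns the picture (480x640x3 uint8, blue, green, red); there is no depth.
- viewer.camera_params(name): a dict with "fov_y" (degrees; the focal length in pixels is half the picture's height over the tangent of half this angle, whatever the lens; pixels are square), "cx", "cy" (the principal point, pixels), "xyz" and "attitude" of the camera in the world. Camera axes: x right, y up, looking along -z (the intrinsics and any distortion apply to the point x, -y, -z); pixel columns grow to the right and rows downward; lengths in m; the calibration is good to about 2 mm. A picture is of the moment at which its call begins. camera_params takes no time and is no camera call.
- sign_off(): hands the job in; it is judged then, once.
Trained networks look in the newest picture that a camera, given by its name, has taken for a name from the list of things; names that differ only in an ending like _2 or _b are one class to them, and where a whole thing is asked for, a point or a joint stands for the part that bears it (a point fixed in the world has none). Each returns a list of dicts, best first, with "confidence" (0 to 1); they miss things now and then, are a little off and sometimes report something else, mostly with a low value. They report only what shows in the picture. A call takes as long as a camera call.
- viewer.look_for(camera, name): "extent" ([left, top, width, height] as shares, 0 to 1, of the picture: columns of its width, rows of its height, round what is visible of it).
- viewer.outline_of(camera, name): "mask" (480x640 bool, what is visible of it) and "extent" ([left, top, width, height] as shares, 0 to 1, of the picture: columns of its width, rows of its height, round what is visible of it).
- viewer.pinpoint(camera, name): "xy" ([column, row] as shares, 0 to 1, of the picture: columns of its width, rows of its height: a listed point, or the origin of a listed thing).
The state is a dict: "time": time; "qpos": joint angles; "dq": joint speeds; "joint_efforts": joint torques, N m; "eef_pos": TCP position; "tcp_rot": TCP orientation; "contact_force": force on the tool from outside, world axes, zero at the start; "wrist_torque": the same for the moment, N m; "opening": opening from 0.0 (shut) to 1.0 (fully open); "finger_force": force on a finger pad.
Only numpy, scipy, OpenCV 4.12 (cv2) and the standard library are available. Lean on these libraries where they do the work, as an engineer would, in place of code of your own. Each camera call takes 0.05 s, during which the arm holds its last target. There are 200 camera calls.

## Working session

There is one attempt and no reset: what is moved stays moved. The work goes in short steps, Python scripts to look and compute and a shell command to move; the robot and the scene stay as the last step left them, time stands still between calls to the robot, and variables do not carry over. Pictures are saved under pics/ and viewed, at most 14 in all, crops included, and the job is handed in when it is done.

```bash
mkdir -p pics; cat > h.py <<'E'
import numpy as np, cv2
from scipy.spatial.transform import Rotation as R
from plant import get_state, viewer, sign_off, ctrl
def ray(cam,u,v):
    p=viewer.camera_params(cam); f=240/np.tan(np.radians(p['fov_y'])/2)
    d=np.array([(u-p['cx'])/f,-(v-p['cy'])/f,-1.])
    a=p['attitude']; 
    return np.array(p['xyz']),R.from_quat(a).apply(d)
def at(cam,u,v,z):
    o,d=ray(cam,u,v); return o+d*(z-o[2])/d[2]
def proj(cam,P):
    p=viewer.camera_params(cam); f=240/np.tan(np.radians(p['fov_y'])/2)
    q=R.from_quat(p['attitude']).inv().apply(np.array(P)-p['xyz'])
    return p['cx']+f*q[0]/-q[2], p['cy']-f*q[1]/-q[2]
def pin(cam,n):
    r=viewer.pinpoint(cam,n)
    return (r[0]['xy'][0]*640,r[0]['xy'][1]*480,r[0]['confidence']) if r else None
E
python3 - <<'E'
from h import *
for c in ('scene','top'):
    cv2.imwrite(f'pics/{c}0.png',viewer.read_camera(c)); print(viewer.camera_params(c))
print(get_state(), ctrl.pinch_z)
Z={'mouth_red':.073,'mouth_yellow':.073,'mouth_blue':.073,'stub_red':.004,'stub_yellow':.004,'stub_blue':.004,'block_red':0,'block_yellow':0,'block_blue':0,'key_white_top':.055,'key_black_top':.055,'key_green_top':.055,'tape_roll':0,'marker_blue':0,'stage':0}
for n,z in Z.items():
    for c in ('top','scene'):
        r=pin(c,n); print(n,c,r and (np.round(r,2),np.round(at(c,r[0],r[1],z),4)))
E
```

```text
{'fov_y': 55.55262931003638, 'cx': 314.3613549159467, 'cy': 233.89504897730285, 'xyz': array([0.15104528, 0.5743834 , 0.94181359]), 'attitude': array([-0.09042183,  0.3188866 ,  0.90590097, -0.26358805])}
{'fov_y': 44.14501587351809, 'cx': 317.4875431978157, 'cy': 242.94431242235245, 'xyz': array([ 0.27623291, -0.13504843,  1.32094684]), 'attitude': array([ 0.09883397, -0.06434248, -0.5548627 ,  0.82354069])}
{'time': 0.1, 'qpos': array([-1.32103626e+00,  2.87115639e-01,  1.57804078e+00, -7.46546732e-06,
        1.27864484e+00, -1.49972429e-01]), 'dq': array([ 0.00040715, -0.00116332, -0.00343634, -0.00017256, -0.00166474,
       -0.00086515]), 'joint_efforts': array([ 4.77474296e-04, -4.07295656e+01, -2.93698990e+01, -1.63217442e-04,
        3.43168584e-03,  4.62734451e-08]), 'eef_pos': array([ 0.26258153, -0.62117148,  0.2300543 ]), 'tcp_rot': array([ 9.80092330e-01,  1.98539178e-01, -5.86439454e-05, -1.10275019e-03]), 'contact_force': array([-0.11737361,  0.69441383, -0.17654425]), 'wrist_torque': array([ 0.04664662,  0.03823472, -0.0441991 ]), 'finger_force': 0.0, 'opening': 0.99
[... 1428 characters left out ...]
ay([331.2 , 287.52,   0.52]), array([ 0.4764, -0.0808,  0.055 ]))
key_black_top scene (array([295.68, 331.58,   0.63]), array([0.4192, 0.2184, 0.055 ]))
key_green_top top (array([354.18, 294.38,   0.44]), array([ 0.4811, -0.1322,  0.055 ]))
key_green_top scene None
tape_roll top None
tape_roll scene (array([230.21, 278.5 ,   0.7 ]), array([0.6507, 0.1642, 0.    ]))
marker_blue top (array([460.8 , 357.41,   0.92]), array([ 0.448, -0.399,  0.   ]))
marker_blue scene (array([403.01, 175.39,   0.57]), array([ 0.4495, -0.3937,  0.    ]))
stage top (array([360.58, 281.52,   0.67]), array([ 0.5227, -0.1348,  0.    ]))
stage scene (array([335.49, 223.39,   0.64]), array([ 0.5231, -0.1268,  0.    ]))
```

View pics/scene0.png

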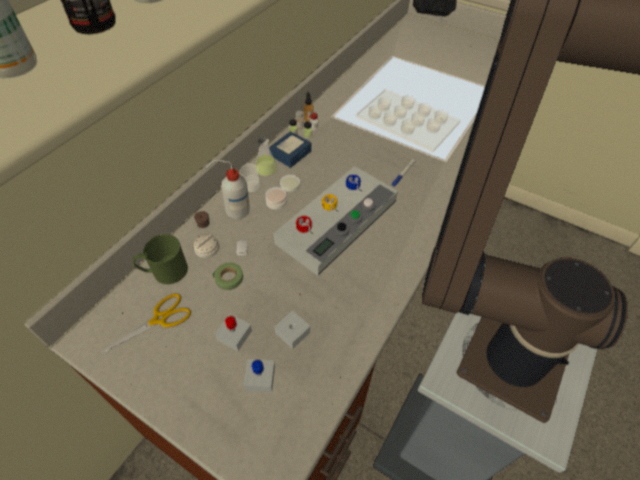

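View pics/top0.png

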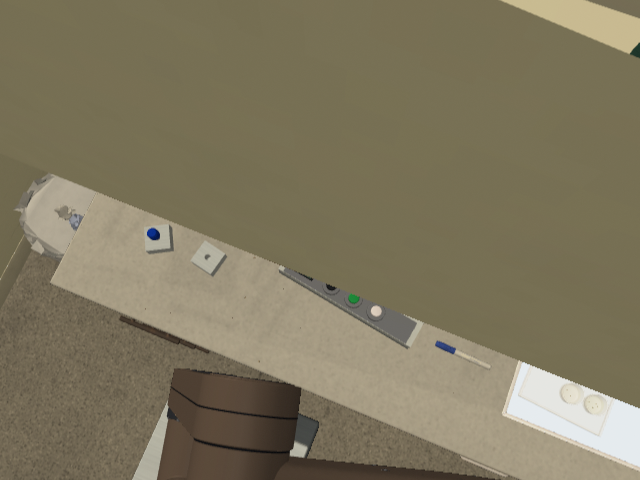

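The scene view shows the red stub in its block at (233,330), the blue stub in its block at (258,368), and an empty block at (292,328). The stage nuts are at (304,222), (329,201) and (353,181). The top view sees only the blue and empty blocks and the key strip. Next is one enlarged crop and head and nut masks.

```bash
python3 - <<'E'
from h import *
im=cv2.imread('pics/scene0.png')
cv2.imwrite('pics/crop.png',cv2.resize(im[165:270,270:400],None,fx=5.7,fy=5.7,interpolation=cv2.INTER_CUBIC)[:600])
for c,ns in (('scene',['stub_red','stub_blue','nut_red','nut_yellow','nut_blue','key_white','key_green','key_black']),('top',['stub_blue','key_white','key_green','key_black'])):
    for n in ns:
        r=viewer.outline_of(c,n)
        if r:
            v,u=np.nonzero(r[0]['mask']); z=.063 if 'stub' in n else .061 if 'nut' in n else .054
            print(c,n,round(r[0]['confidence'],2),len(u),u.mean().round(1),v.mean().round(1),(u.min(),u.max(),v.min(),v.max()),at(c,u.mean(),v.mean(),z).round(4))
for c in('scene','top'):
    b=cv2.imread(f'pics/{c}0.png'); hsv=cv2.cvtColor(b,cv2.COLOR_BGR2HSV)
    for n,lo,hi in (('red',(0,150,80),(6,255,255)),('blue',(110,150,80),(125,255,255)),('yel',(18,170,150),(28,255,255))):
        k,l,s,ce=cv2.connectedComponentsWithStats(cv2.inRange(hsv,lo,hi))
        for i in range(1,k):
            if s[i,4]>25: print(c,n,s[i],ce[i].round(1),at(c,*ce[i],.063).round(4))
E
```

```text
scene stub_red 0.71 125 230.8 322.3 (np.int64(225), np.int64(236), np.int64(316), np.int64(329)) [0.5458 0.2779 0.063 ]
scene stub_blue 0.55 152 257.4 366.2 (np.int64(252), np.int64(263), np.int64(359), np.int64(374)) [0.4394 0.3258 0.063 ]
scene nut_red 0.74 190 304.6 224.8 (np.int64(297), np.int64(311), np.int64(215), np.int64(233)) [ 0.5622 -0.0355  0.061 ]
scene nut_yellow 0.73 183 329.6 202.1 (np.int64(322), np.int64(337), np.int64(194), np.int64(210)) [ 0.5492 -0.1359  0.061 ]
scene nut_blue 0.75 84 341.3 225.6 (np.int64(336), np.int64(346), np.int64(221), np.int64(230)) [ 0.4829 -0.083   0.061 ]
scene key_white 0.62 61 368.1 201.4 (np.int64(364), np.int64(372), np.int64(197), np.int64(205)) [ 0.4678 -0.1986  0.054 ]
scene key_black 0.46 85 341.5 225.6 (np.int64(337), np.int64(346), np.int64(221), np.int64(230)) [ 0.4852 -0.0887  0.054 ]
top stub_blue 0.21 2839 362.2 308.8 (np.int64(279), np.int64(422), np.int64(265), np.int64(347)) [ 0.4573 -0.1592  0.063 ]
top key_white 0.47 107 376.0 310.6 (np.int64(371), np.int64(381), np.int64(305), np.int64(316)) [ 0.4661 -0.1881  0.054 ]
[... 382 characters left out ...]
e red [226 169  13  11 110] [232.  174.1] [ 0.8297 -0.0789  0.063 ]
scene red [296 216  15  17 127] [302.9 224.1] [ 0.566  -0.0338  0.063 ]
scene red [225 316  11  13 106] [230.  322.2] [0.5473 0.2787 0.063 ]
scene blue [347 179  10  10  57] [350.9 184.8] [ 0.5327 -0.2195  0.063 ]
scene blue [252 361  10  13  98] [256.7 366.5] [0.44   0.3271 0.063 ]
scene yel [322 195  15  15 120] [328.2 201.9] [ 0.5517 -0.1329  0.063 ]
scene yel [149 305  32  22 157] [160.7 319.6] [0.6765 0.3537 0.063 ]
scene yel [174 308  15   4  34] [181.5 309.6] [0.6557 0.3117 0.063 ]
top blue [147 229  11  11  82] [152.  233.2] [0.4393 0.3285 0.063 ]
top blue [436 342  17  11  63] [443.3 346.5] [ 0.4474 -0.3453  0.063 ]
```

View pics/crop.png

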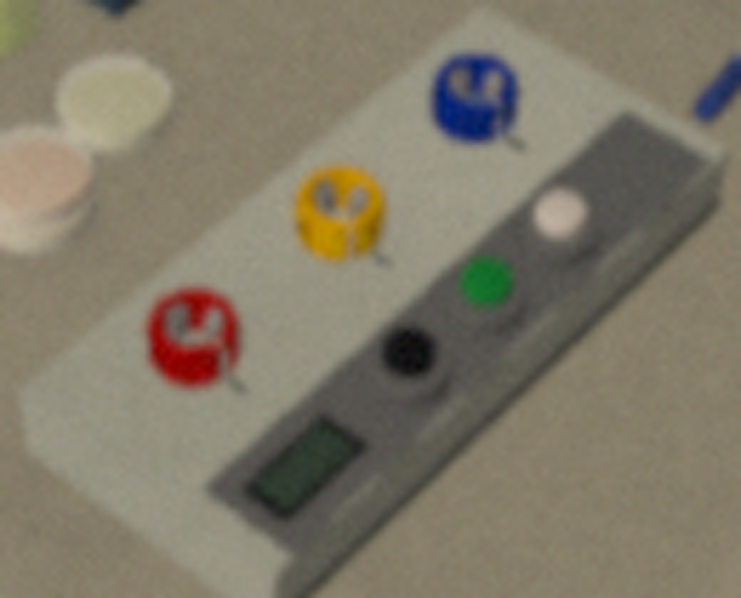

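The crop shows the red white line (222,355) at its black line, so the red nut is open. The yellow white line (350,240) is turned clockwise away from its black line (383,260). I can't see the blue line clearly at (476,95), so I will try turning that nut open.

```bash
python3 - <<'E'
from h import *
from scipy.optimize import least_squares
C=lambda u,v:(270+u/5.7,165+v/5.7)
M=[at('scene',*C(*p),.073)[:2] for p in((194,318),(340,198),(476,88))]
K=[at('scene',*C(*p),.055)[:2] for p in((408,352),(487,281),(560,213))]
T=[at('top',*p,.055)[:2] for p in((354.0,297.5),(376,311.5))]
print(np.round(M,4),np.round(K,4),np.round(T,4))
def loc(q,x,y): c,s=np.cos(q[2]),np.sin(q[2]); return np.array([q[0]+c*x-s*y,q[1]+s*x+c*y])
def f(q):
    r=[loc(q,.03,y)-m for y,m in zip((.1,0,-.1),M)]
    r+=[loc(q,q[3],q[4]+y)-m for y,m in zip((.055,0,-.055),K)]
    r+=[loc(q,q[3],q[4]+y)-m for y,m in zip((0,-.055),T)]
    return np.ravel(r)
s=least_squares(f,[.52,-.13,-.16,-.04,0]); q=s.x; print(q.round(4),s.fun.round(4))
for n,a in dict(red=(.03,.1),yel=(.03,0),blue=(.03,-.1),kw=(q[3],q[4]-.055),kg=(q[3],q[4]),kb=(q[3],q[4]+.055)).items(): print(n,loc(q,*a).round(4))
s=get_state(); print(R.from_quat(s['tcp_rot']).as_matrix().round(3))
E
```

```text
[[ 0.5649 -0.0374]
 [ 0.5481 -0.1334]
 [ 0.5306 -0.2289]] [[ 0.4827 -0.0846]
 [ 0.4736 -0.1401]
 [ 0.4654 -0.1949]] [[ 0.4746 -0.1343]
 [ 0.4642 -0.1888]]
[ 0.5183 -0.1281 -0.1739 -0.0419 -0.0172] [ 0.0002  0.0027 -0.0002  0.0002 -0.     -0.0029  0.0008  0.0011  0.0005
  0.0024 -0.0009  0.003  -0.0006 -0.0034  0.0003 -0.0031]
red [ 0.5651 -0.0348]
yel [ 0.5478 -0.1333]
blue [ 0.5305 -0.2317]
kw [ 0.4645 -0.1919]
kg [ 0.474  -0.1377]
kb [ 0.4835 -0.0835]
[[ 0.921  0.389 -0.   ]
 [ 0.389 -0.921  0.   ]
 [-0.    -0.    -1.   ]]
```

```bash
python3 -m handwheel '[[[0.06,0.0332,-0.0213,0,0],[0.06,0.0332,-0.0213,0,0],[0.06,0.0332,-0.0213,0,0],[0.06,0.0332,-0.0213,0,0],[0.06,0.0332,-0.0213,0,0],[0.06,0.0332,-0.0213,0,0],[0.06,0.0332,-0.0213,0,0],[0.06,0.0332,-0.0213,0,0],[0.06,0.0332,-0.0213,0,0],[0.06,0.0332,-0.0213,0,0],[0.06,0.0332,-0.0213,0,0],[0.06,0.0332,-0.0213,0,0]]]' 30; python3 -m handwheel '[[[0.06,0,0,0.03,0],[0.06,0,0,0.03,0],[0.06,0,0,0.03,0],[0.06,0,0,0,0],[0.06,0,0,0,0]]]'
cat >> h.py <<'E'
def go(x,y,z=None):
    s=get_state(); e=s['eef_pos']; d=np.array([x,y,e[2] if z is None else z])-e
    t=R.from_quat(s['tcp_rot']).inv().apply(d); print('tool shift',t.round(4),'eef',e.round(4),'F',s['contact_force'].round(1),'M',s['wrist_torque'].round(2),'op',round(s['opening'],3),'q6',s['qpos'][5].round(2)); return t
E
python3 - <<'E'
from h import *
go(.5305,-.2317,.052)
im=viewer.read_camera('scene'); cv2.imwrite('pics/a.png',cv2.resize(im[130:250,280:430],None,fx=5,fy=5,interpolation=cv2.INTER_CUBIC))
print(proj('scene',get_state()['eef_pos']))
E
```

```text
time: 3.2
eef_pos: [0.5311, -0.2295, 0.2317]
tcp_rot: [0.98, 0.199, 0.0, 0.0]
contact_force: [0.1, -0.9, -0.2]
opening: 0.702
finger_force: 0.0
time: 3.62
eef_pos: [0.5292, -0.2304, 0.1397]
tcp_rot: [0.98, 0.199, -0.002, -0.002]
contact_force: [0.4, 0.6, 0.9]
opening: 0.7
finger_force: 0.0
tool shift [0.0009 0.002  0.0877] eef [ 0.5292 -0.2304  0.1397] F [0.4 0.6 0.9] M [-0.04  0.01  0.02] op 0.7 q6 0.58
(np.float64(355.9281912792412), np.float64(160.66111095315054))
```

View pics/a.png

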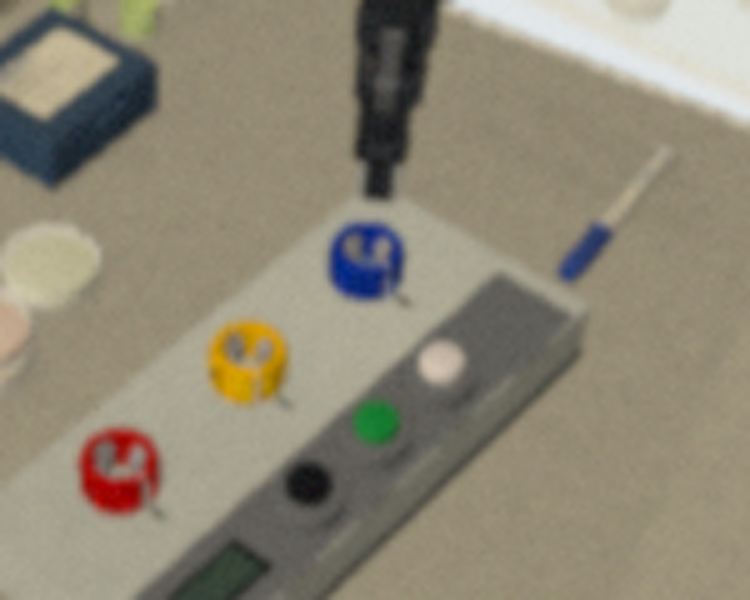

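The crop shows the blue white line (393,285) meeting its black line and red's likewise, so both are open. Yellow is partly turned. The fingertip is seen at column 355.8 and projects to 355.9, so the calibration holds. The yellow collet has no stub, so I tighten it first.

```bash
python3 -m handwheel '[[[0.06,0.0183,-0.0274,0,0],[0.06,0.0183,-0.0274,0,0],[0.06,0.0183,-0.0274,0,0],[0.06,0,0,0.03,0],[0.06,0,0,0.03,0],[0.06,0,0,0.015,0],[0.06,0,0,0.012,0],[0.06,0,0,0,0],[0.06,0,0,0,0]]]' 30;  python3 - <<'E'
from h import *
go(.5478,-.1333,.052)
E
```

```text
time: 4.42
eef_pos: [0.55, -0.135, 0.056]
tcp_rot: [0.98, 0.198, 0.001, 0.001]
contact_force: [0.5, -1.0, 0.9]
opening: 0.706
finger_force: 0.0
tool shift [-0.0014 -0.0024  0.004 ] eef [ 0.55  -0.135  0.056] F [ 0.5 -1.   0.9] M [-0.02  0.01  0.01] op 0.706 q6 0.75
```

```bash
python3 -m handwheel '[[[0.06,-0.0014,-0.0024,0.004,0],[0.06,0,0,0,0],[0.036,0,0,0,0],[0.036,0,0,0,0],[0.036,0,0,0,0],[0.036,0,0,0,0],[0.036,0,0,0,0],[0.036,0,0,0,0]]]' 30;  python3 - <<'E'
from h import *
go(.5478,-.1333,.052)
E
```

```text
time: 5.08
eef_pos: [0.5495, -0.1365, 0.053]
tcp_rot: [0.98, 0.199, 0.003, 0.005]
contact_force: [3.2, -8.9, 1.7]
opening: 0.457
finger_force: 30.3
tool shift [-0.0004 -0.0036  0.001 ] eef [ 0.5495 -0.1365  0.053 ] F [ 3.2 -8.9  1.7] M [-1.36 -0.32 -0.06] op 0.457 q6 0.75
```

```bash
python3 -m handwheel '[[[0.036,0,0.003,0,0],[0.036,0,0,0,0],[0.036,0,0,0,0]]]' 40;  python3 - <<'E'
from h import *
go(.5478,-.1333,.052)
E
python3 -m handwheel '[[[0.036,0,0,0,5],[0.036,0,0,0,5],[0.036,0,0,0,5],[0.036,0,0,0,5],[0.036,0,0,0,5],[0.036,0,0,0,5],[0.036,0,0,0,0],[0.036,0,0,0,0]]]' 40
 python3 - <<'E'
from h import *
go(.5478,-.1333,.052)
E
```

```text
time: 5.33
eef_pos: [0.5496, -0.1366, 0.053]
tcp_rot: [0.98, 0.199, 0.002, 0.002]
contact_force: [-1.1, -1.2, 6.9]
opening: 0.455
finger_force: 39.6
tool shift [-0.0003 -0.0037  0.001 ] eef [ 0.5496 -0.1366  0.053 ] F [-1.1 -1.2  6.9] M [-0.24  0.19  0.07] op 0.455 q6 0.75
time: 6.0
eef_pos: [0.5494, -0.1356, 0.053]
tcp_rot: [0.998, -0.062, 0.002, 0.0]
contact_force: [-2.0, 2.3, 8.2]
opening: 0.451
finger_force: 39.8
tool shift [-0.0019 -0.0021  0.001 ] eef [ 0.5494 -0.1356  0.053 ] F [-2.   2.3  8.2] M [ 0.07  0.18 -0.07] op 0.451 q6 1.27
```

```bash
python3 -m handwheel '[[[0.036,0,0,0,5],[0.036,0,0,0,5],[0.036,0,0,0,5],[0.036,0,0,0,0],[0.036,0,0,0,0]]]' 40
 python3 -c "
from h import *
go(.5478,-.1333,.052)"
python3 -m handwheel '[[[0.036,0,0,0,5],[0.036,0,0,0,5],[0.036,0,0,0,5],[0.036,0,0,0,0],[0.036,0,0,0,0]]]' 40
 python3 -c "
from h import *
go(.5478,-.1333,.052)"
```

```text
time: 6.42
eef_pos: [0.5485, -0.1346, 0.0527]
tcp_rot: [0.981, -0.192, 0.0, -0.001]
contact_force: [-3.0, 4.0, 9.8]
opening: 0.445
finger_force: 39.8
tool shift [-0.0012 -0.0009  0.0007] eef [ 0.5485 -0.1346  0.0527] F [-3.   4.   9.8] M [0.58 0.51 0.02] op 0.445 q6 1.53
time: 6.83
eef_pos: [0.5483, -0.1335, 0.0525]
tcp_rot: [0.948, -0.317, -0.0, -0.001]
contact_force: [-2.4, 6.8, 9.5]
opening: 0.445
finger_force: 62.6
tool shift [-0.0005  0.0002  0.0005] eef [ 0.5483 -0.1335  0.0525] F [-2.4  6.8  9.5] M [1.07 0.36 0.3 ] op 0.445 q6 1.8
```

```bash
python3 -m handwheel '[[[0.036,0,0,0,5],[0.036,0,0,0,5],[0.036,0,0,0,0],[0.036,0,0,0,0]]]' 40
 python3 -c "
from h import *
go(.5478,-.1333,.052)
im=viewer.read_camera('scene'); cv2.imwrite('pics/b.png',cv2.resize(im[140:240,270:400],None,fx=6,fy=6,interpolation=cv2.INTER_CUBIC))"
```

```text
time: 7.17
eef_pos: [0.5512, -0.1356, 0.0526]
tcp_rot: [0.917, -0.4, 0.004, -0.001]
contact_force: [5.3, 1.7, 0.7]
opening: 0.443
finger_force: 61.4
tool shift [-0.004   0.0009  0.0006] eef [ 0.5512 -0.1356  0.0526] F [5.3 1.7 0.7] M [ 0.12 -0.79  0.  ] op 0.443 q6 1.97
```

View pics/b.png

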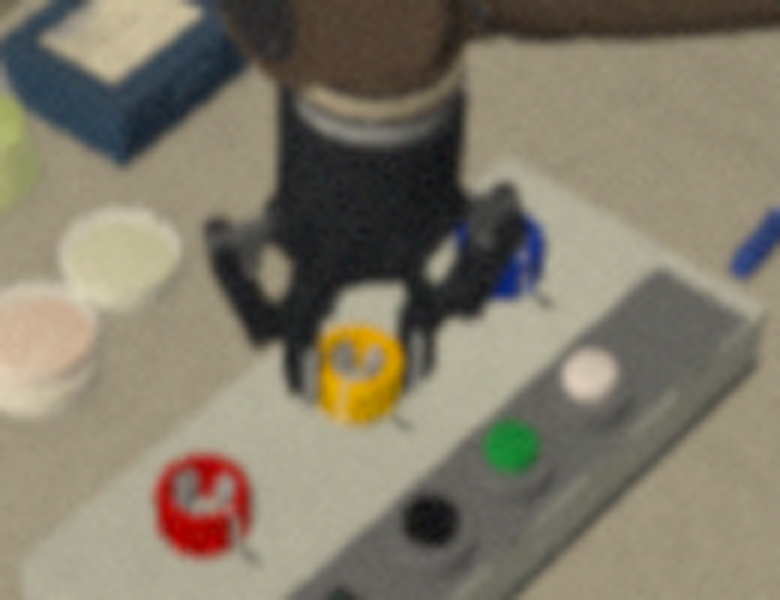

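```bash
python3 - <<'E'
from h import *
c=np.array([.5481,-.1345]);yaw=-.174
print(proj('scene',[*c,.073]))
for th in np.arange(0,1.6,.2):
    a=np.pi+yaw-th
    p=[*(c+.0205*np.array([np.cos(a),np.sin(a)])),.055]; u,v=proj('scene',p); print(th.round(1),((u-270)*6).round(),((v-140)*6).round())
E
```

```text
(np.float64(329.8558457828268), np.float64(199.47451598201664))
0.0 393.0 408.0
0.2 387.0 413.0
0.4 379.0 417.0
0.6 370.0 419.0
0.8 360.0 420.0
1.0 351.0 419.0
1.2 342.0 417.0
1.4 333.0 414.0
```

The crop shows the yellow white line at (345,405), which the projection puts at about 1.15 rad. One more push against the stop, then release.

```bash
python3 -m handwheel '[[[0.036,0,0,0,4],[0.036,0,0,0,4],[0.036,0,0,0,4]]]' 60
 python3 -c "
from h import *
go(.5478,-.1333,.052)"
python3 -m handwheel '[[[0.06,0,0,0,0],[0.06,0,0,0,0],[0.06,0,0,0,0],[0.06,0,0,-0.03,-7],[0.06,0,0,-0.03,-7],[0.06,0,0,-0.03,-7],[0.06,0,0,-0.03,-7],[0.06,0,0,0,-7],[0.06,0,0,0,-7],[0.06,0,0,0,0]]]' 30
 python3 -c "
from h import *
viewer.read_camera('scene')
for n in ('stub_red','stub_blue'):
  im=viewer.outline_of('scene',n); v,u=np.nonzero(im[0]['mask']); print(n,u.mean(),v.mean(),at('scene',u.mean(),v.mean(),.063))
go(.44,.327,.2)"
```

```text
time: 7.47
eef_pos: [0.551, -0.1351, 0.0526]
tcp_rot: [0.87, -0.494, 0.004, -0.001]
contact_force: [4.3, 4.8, 3.6]
opening: 0.442
finger_force: 60.2
tool shift [-0.0032  0.0018  0.0006] eef [ 0.551  -0.1351  0.0526] F [4.3 4.8 3.6] M [ 0.82 -0.78  0.96] op 0.442 q6 2.18
time: 8.3
eef_pos: [0.5477, -0.1354, 0.171]
tcp_rot: [0.989, -0.147, 0.0, 0.0]
contact_force: [-0.8, -0.5, -0.8]
opening: 0.703
finger_force: 0.0
stub_red 230.85106382978722 322.41843971631204 [0.54555397 0.2781612  0.063     ]
stub_blue 257.4765100671141 366.30872483221475 [0.43897431 0.32590623 0.063     ]
tool shift [-0.2395 -0.4096 -0.03  ] eef [ 0.5472 -0.1351  0.1696] F [-0.2 -0.1  0.6] M [-0.07  0.01  0.01] op 0.7 q6 1.45
```

```bash
python3 -m handwheel '[[[0.06,-0.02,-0.0341,0,0],[0.06,-0.02,-0.0341,0,0],[0.06,-0.02,-0.0341,0,0],[0.06,-0.02,-0.0341,0,0],[0.06,-0.02,-0.0341,0,0],[0.06,-0.02,-0.0341,0,0],[0.06,-0.02,-0.0341,0,0],[0.06,-0.02,-0.0341,0,0],[0.06,-0.02,-0.0341,0,0],[0.06,-0.02,-0.0341,0,0],[0.06,-0.02,-0.0341,0,0],[0.06,-0.02,-0.0341,0,0]]]'
python3 -m handwheel '[[[0.06,0,0,0,-7],[0.06,0,0,0,-7],[0.06,0,0,0,-7],[0.06,0,0,0,-7],[0.06,0,0,0,-7],[0.06,0,0,0,-7],[0.06,0,0,0,-7],[0.06,0,0,0,-7],[0.06,0,0,0,-7],[0.06,0,0,0,-7],[0.06,0,0,0,0],[0.06,0,0,0,0]]]'
 python3 -c "
from h import *
go(.441,.326,.052);print(get_state()['tcp_rot'])"
```

```text
time: 9.45
eef_pos: [0.4375, 0.3281, 0.1697]
tcp_rot: [0.989, -0.15, -0.0, 0.0]
contact_force: [0.5, 0.1, -0.0]
opening: 0.702
finger_force: 0.0
time: 10.45
eef_pos: [0.4384, 0.3262, 0.1697]
tcp_rot: [0.896, 0.443, -0.001, -0.0]
contact_force: [0.1, -0.4, -0.5]
opening: 0.704
finger_force: 0.0
tool shift [0.0015 0.0023 0.1177] eef [0.4384 0.3262 0.1697] F [ 0.1 -0.4 -0.5] M [-0.    0.03  0.01] op 0.704 q6 1.11
[ 8.96283524e-01  4.43481079e-01 -6.13282831e-04 -2.71669831e-05]
```

```bash
python3 -m handwheel '[[[0.06,0.0015,0.0023,0.03,0],[0.06,0,0,0.03,0],[0.06,0,0,0.03,0],[0.06,0,0,0.015,0],[0.06,0,0,0.010,0],[0.06,0,0,0,0],[0.02,0,0,0,0],[0.02,0,0,0,0],[0.02,0,0,0,0],[0.02,0,0,0,0],[0.02,0,0,0,0],[0.02,0,0,0,0]]]' 20
 python3 -c "
from h import *
go(.441,.326,.055)"
python3 -m handwheel '[[[0.06,0,0,0,0],[0.06,0,0,0,0],[0.06,0,0,0,-7],[0.06,0,0,0,-7],[0.06,0,0,0,-7],[0.06,0,0,0,-7],[0.06,0,0,0,-7],[0.06,0,0,0,-7],[0.06,0,0,0,-7],[0.06,0,0,0,-7],[0.06,0,0,0,-7],[0.06,0,0,0,-7]]]'
python3 -m handwheel '[[[0.06,0,0,0,-7],[0.06,0,0,0,-7],[0.06,0,0,0,0],[0.06,0,0,0,0],[0.02,0,0,0,0],[0.02,0,0,0,0],[0.02,0,0,0,0],[0.02,0,0,0,0],[0.02,0,0,0,0],[0.02,0,0,0,0]]]' 40
 python3 -c "
from h import *
go(.441,.326,.055)"
```

```text
time: 11.45
eef_pos: [0.4426, 0.3269, 0.0571]
tcp_rot: [0.895, 0.445, 0.002, -0.0]
contact_force: [-0.6, 0.1, 5.8]
opening: 0.268
finger_force: 20.2
tool shift [-0.0017 -0.0007  0.0021] eef [0.4426 0.3269 0.0571] F [-0.6  0.1  5.8] M [ 0.1   0.06 -0.05] op 0.268 q6 1.1
time: 12.45
eef_pos: [0.4408, 0.3259, 0.0546]
tcp_rot: [0.475, 0.88, -0.001, -0.0]
contact_force: [-0.8, -0.3, -0.3]
opening: 0.704
finger_force: 0.0
time: 13.28
eef_pos: [0.4413, 0.3262, 0.0554]
tcp_rot: [0.367, 0.93, -0.0, -0.0]
contact_force: [0.1, -1.1, 1.6]
opening: 0.263
finger_force: 39.1
tool shift [ 0.0001 -0.0004  0.0004] eef [0.4413 0.3262 0.0554] F [ 0.1 -1.1  1.6] M [-0.06  0.13  0.01] op 0.263 q6 -0.37
```

```bash
python3 -m handwheel '[[[0.02,0,0,-0.01,0],[0.02,0,0,-0.025,0],[0.02,0,0,-0.03,0],[0.02,0,0,-0.03,0],[0.02,0,0,-0.025,0],[0.02,0,0,0,0]]]'
python3 -m handwheel '[[[0.02,-0.03,-0.023,0,0],[0.02,-0.03,-0.023,0,0],[0.02,-0.03,-0.023,0,0],[0.02,-0.03,-0.023,0,0],[0.02,-0.03,-0.023,0,0],[0.02,-0.03,-0.023,0,0],[0.02,-0.03,-0.023,0,0],[0.02,-0.03,-0.023,0,0],[0.02,-0.03,-0.023,0,0],[0.02,-0.03,-0.023,0,0],[0.02,-0.03,-0.023,0,0],[0.02,-0.03,-0.023,0,0]]]'
python3 -m handwheel '[[[0.02,-0.03,-0.023,0,0],[0.02,-0.03,-0.023,0,0],[0.02,-0.03,-0.023,0,0],[0.02,0,0,0,0],[0.02,0,0,0,0],[0.02,0,0,0,0]]]'
 python3 -c "
from h import *
go(.5342,-.2343,.175)
im=viewer.read_camera('scene'); cv2.imwrite('pics/c.png',cv2.resize(im[120:240,270:420],None,fx=5,fy=5,interpolation=cv2.INTER_CUBIC))
print([((u-270)*5,(v-120)*5) for u,v in (proj('scene',[.5342,-.2343,z]) for z in (.124,.170,.073))])"
```

```text
time: 13.78
eef_pos: [0.4448, 0.3281, 0.183]
tcp_rot: [0.367, 0.93, 0.005, 0.004]
contact_force: [1.5, 0.5, 1.0]
opening: 0.259
finger_force: 39.6
time: 14.78
eef_pos: [0.5154, -0.123, 0.1751]
tcp_rot: [0.367, 0.93, 0.0, -0.0]
contact_force: [-0.3, 0.4, -0.4]
opening: 0.263
finger_force: 39.6
time: 15.28
eef_pos: [0.5338, -0.2326, 0.1746]
tcp_rot: [0.368, 0.93, 0.0, -0.001]
contact_force: [-1.5, -0.3, 0.0]
opening: 0.263
finger_force: 39.6
tool shift [-0.0015 -0.0009 -0.0004] eef [ 0.5338 -0.2326  0.1746] F [-1.5 -0.3  0. ] M [ 0.01 -0.04 -0.04] op 0.263 q6 -1.4
[(np.float64(423.4760643263604), np.float64(223.62876004407156)), (np.float64(430.1139881603626), np.float64(156.3116139281614)), (np.float64(416.5680960090671), np.float64(293.684507022857))]
```

View pics/c.png

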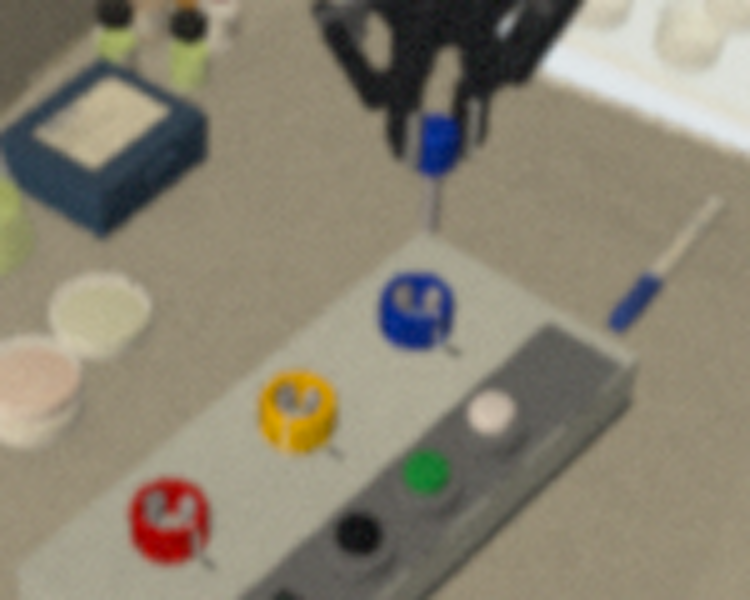

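```bash
python3 -c "
from h import *
C=lambda u,v:(270+u/5,120+v/5)
f=at('scene',*C(431,232),.1236); hb=at('scene',*C(434,178),.170-.0004); m=at('scene',*C(417,297),.073)
print(f,hb,m,m-f); e=get_state()['eef_pos']; go(*(e+m-f)[:2]);
print(e+m-f)"
```

```text
[ 0.52795531 -0.23123413  0.1236    ] [ 0.52476307 -0.2214221   0.1696    ] [ 0.53275561 -0.23220281  0.073     ] [ 0.0048003  -0.00096868 -0.0506    ]
tool shift [-0.0042  0.0026 -0.    ] eef [ 0.5338 -0.232   0.1747] F [ 0.5 -0.4 -0.2] M [ 0.05 -0.05  0.02] op 0.26 q6 -1.4
[ 0.53863225 -0.23298661  0.12414104]
```

```bash
python3 -m handwheel '[[[0.02,-0.0028,0.0002,0.02,0],[0.02,0,0,0.02,0],[0.02,0,0,0.005,0],[0.02,0,0,0.005,0],[0.02,0,0,0.005,0],[0.02,0,0,0,0],[0.02,0,0,0,0]]]'
 python3 -c "
from h import *
go(.536,-.2338,.083)"
python3 -m handwheel '[[[0.02,0,0,0.004,0],[0.02,0,0,0.004,0],[0.02,0,0,0,0],[0.02,0,0,0,0]]]'
 python3 -c "
from h import *
go(.536,-.2338,.083)"
```

```text
time: 15.92
eef_pos: [0.5369, -0.2348, 0.121]
tcp_rot: [0.367, 0.93, -0.0, 0.0]
contact_force: [0.3, -1.0, -0.5]
opening: 0.26
finger_force: 39.6
tool shift [0.0013 0.0001 0.038 ] eef [ 0.5369 -0.2348  0.121 ] F [ 0.3 -1.  -0.5] M [ 0.01 -0.02  0.01] op 0.26 q6 -1.4
time: 16.25
eef_pos: [0.5363, -0.2349, 0.112]
tcp_rot: [0.367, 0.93, 0.0, -0.0]
contact_force: [-0.4, 0.4, -0.1]
opening: 0.256
finger_force: 39.6
tool shift [0.0009 0.0006 0.029 ] eef [ 0.5363 -0.2349  0.112 ] F [-0.4  0.4 -0.1] M [-0.03  0.02  0.02] op 0.256 q6 -1.4
```

```bash
python3 -m handwheel '[[[0.02,0,0,0.005,0],[0.02,0,0,0.005,0],[0.02,0,0,0,0],[0.02,0,0,0,0]]]' 
 python3 -c "
from h import *
go(.536,-.2338,.083)"
python3 -m handwheel '[[[0.02,0,0,0.005,0],[0.02,0,0,0.005,0],[0.02,0,0,0.005,0],[0.02,0,0,0,0],[0.02,0,0,0,0]]]' 
 python3 -c "
from h import *
go(.536,-.2338,.083)"
```

```text
time: 16.58
eef_pos: [0.536, -0.2347, 0.1016]
tcp_rot: [0.367, 0.93, 0.0, -0.001]
contact_force: [-0.1, 0.7, -0.3]
opening: 0.255
finger_force: 39.6
tool shift [0.0006 0.0006 0.0186] eef [ 0.536  -0.2347  0.1016] F [-0.1  0.7 -0.3] M [0.01 0.02 0.04] op 0.255 q6 -1.4
time: 17.0
eef_pos: [0.5361, -0.2346, 0.0866]
tcp_rot: [0.367, 0.93, 0.0, -0.001]
contact_force: [-0.2, -0.0, 0.2]
opening: 0.258
finger_force: 39.6
tool shift [0.0006 0.0005 0.0036] eef [ 0.5361 -0.2346  0.0866] F [-0.2 -0.   0.2] M [ 0.    0.02 -0.05] op 0.258 q6 -1.4
```

```bash
python3 -m handwheel '[[[0.02,0,0,0.002,0],[0.02,0,0,0.002,0],[0.02,0,0,0,0],[0.02,0,0,0,0]]]' 
 python3 -c "
from h import *
go(.536,-.2346,.083)"
python3 -m handwheel '[[[0.06,0,0,0,0],[0.06,0,0,0,0],[0.06,0,0,0,0],[0.06,0,0,0.01,0],[0.06,0,0,0.01,0],[0.06,0,0,0.01,0],[0.06,0,0,0,0]]]' 30
 python3 -c "
from h import *
go(.536,-.2346,.052)"
```

```text
time: 17.33
eef_pos: [0.5366, -0.235, 0.0835]
tcp_rot: [0.367, 0.93, -0.0, 0.0]
contact_force: [-0.2, -0.2, 0.6]
opening: 0.262
finger_force: 39.6
tool shift [ 0.0007 -0.0001  0.0005] eef [ 0.5366 -0.235   0.0835] F [-0.2 -0.2  0.6] M [ 0.1  -0.02 -0.  ] op 0.262 q6 -1.4
time: 17.92
eef_pos: [0.5344, -0.2336, 0.0497]
tcp_rot: [0.367, 0.93, 0.001, -0.003]
contact_force: [-0.5, -0.3, 0.2]
opening: 0.701
finger_force: 0.0
tool shift [-0.0019  0.0004 -0.0023] eef [ 0.5344 -0.2336  0.0497] F [-0.5 -0.3  0.2] M [ 0.02  0.01 -0.  ] op 0.701 q6 -1.4
```

```bash
python3 -m handwheel '[[[0.06,-0.001,0,-0.001,0],[0.06,0,0,0,0],[0.036,0,0,0,0],[0.036,0,0,0,0],[0.036,0,0,0,0],[0.036,0,0,0,0],[0.036,0,0,0,0]]]' 40
 python3 -c "
from h import *
go(.536,-.2346,.052)"
python3 -m handwheel '[[[0.036,0,0,0,5],[0.036,0,0,0,5],[0.036,0,0,0,5],[0.036,0,0,0,5],[0.036,0,0,0,5],[0.036,0,0,0,5],[0.036,0,0,0,0],[0.036,0,0,0,0]]]' 40
 python3 -c "
from h import *
go(.536,-.2346,.052)"
```

```text
time: 18.5
eef_pos: [0.5375, -0.2361, 0.0552]
tcp_rot: [0.367, 0.93, -0.0, 0.001]
contact_force: [-2.0, -0.2, 4.3]
opening: 0.442
finger_force: 41.3
tool shift [0.0021 0.0001 0.0032] eef [ 0.5375 -0.2361  0.0552] F [-2.  -0.2  4.3] M [-0.2   0.36  0.02] op 0.442 q6 -1.4
time: 19.17
eef_pos: [0.5365, -0.2367, 0.0552]
tcp_rot: [0.595, 0.803, -0.001, -0.0]
contact_force: [-4.7, -2.1, 5.0]
opening: 0.44
finger_force: 41.5
tool shift [0.0022 0.0001 0.0032] eef [ 0.5365 -0.2367  0.0552] F [-4.7 -2.1  5. ] M [-0.42  0.84 -0.04] op 0.44 q6 -0.88
```

```bash
python3 -m handwheel '[[[0.036,0,0,0,5],[0.036,0,0,0,5],[0.036,0,0,0,5],[0.036,0,0,0,5],[0.036,0,0,0,5],[0.036,0,0,0,5],[0.036,0,0,0,0],[0.036,0,0,0,0]]]' 50
 python3 -c "
from h import *
go(.536,-.2346,.052)"
python3 -m handwheel '[[[0.036,0,0,0,5],[0.036,0,0,0,5],[0.036,0,0,0,5],[0.036,0,0,0,0]]]' 50
 python3 -c "
from h import *
go(.536,-.2346,.052)"
```

```text
time: 19.83
eef_pos: [0.535, -0.2386, 0.0552]
tcp_rot: [0.78, 0.625, -0.005, 0.001]
contact_force: [-9.6, -7.0, 6.4]
opening: 0.443
finger_force: 56.5
tool shift [0.0041 0.0002 0.0031] eef [ 0.535  -0.2386  0.0552] F [-9.6 -7.   6.4] M [-1.26  1.69  1.06] op 0.443 q6 -0.36
time: 20.17
eef_pos: [0.5326, -0.2407, 0.0551]
tcp_rot: [0.857, 0.515, -0.008, 0.0]
contact_force: [-17.7, -15.9, 8.7]
opening: 0.441
finger_force: 67.2
tool shift [0.007  0.0002 0.003 ] eef [ 0.5326 -0.2407  0.0551] F [-17.7 -15.9   8.7] M [-2.35  3.13 -0.01] op 0.441 q6 -0.09
```

```bash
python3 -m handwheel '[[[0.06,0,0,0,0],[0.06,0,0,0,0],[0.06,0,0,0,0],[0.06,0,0,0,0]]]'
 python3 -c "
from h import *
go(.536,-.2346,.052)
im=viewer.read_camera('scene'); cv2.imwrite('pics/d.png',cv2.resize(im[145:225,310:410],None,fx=7,fy=7,interpolation=cv2.INTER_CUBIC))
c=np.array([.5335,-.2325]);yaw=-.174
for th in np.arange(-1.4,1.6,.2):
    a=np.pi+yaw-th
    p=[*(c+.0205*np.array([np.cos(a),np.sin(a)])),.058]; u,v=proj('scene',p); print(th.round(1),((u-310)*7).round(),((v-145)*7).round())
"
```

```text
time: 20.5
eef_pos: [0.5375, -0.2351, 0.0541]
tcp_rot: [0.858, 0.514, 0.0, -0.0]
contact_force: [-0.5, -0.7, 1.0]
opening: 0.704
finger_force: 0.0
tool shift [-0.0003 -0.0015  0.0021] eef [ 0.5375 -0.2351  0.0541] F [-0.5 -0.7  1. ] M [0.03 0.01 0.  ] op 0.704 q6 -0.1
-1.4 339.0 245.0
-1.2 345.0 251.0
-1.0 350.0 258.0
-0.8 352.0 265.0
-0.6 352.0 273.0
-0.4 350.0 280.0
-0.2 347.0 287.0
-0.0 341.0 293.0
0.2 333.0 298.0
0.4 325.0 302.0
0.6 315.0 304.0
0.8 304.0 305.0
1.0 294.0 304.0
1.2 283.0 302.0
1.4 274.0 299.0
```

View pics/d.png

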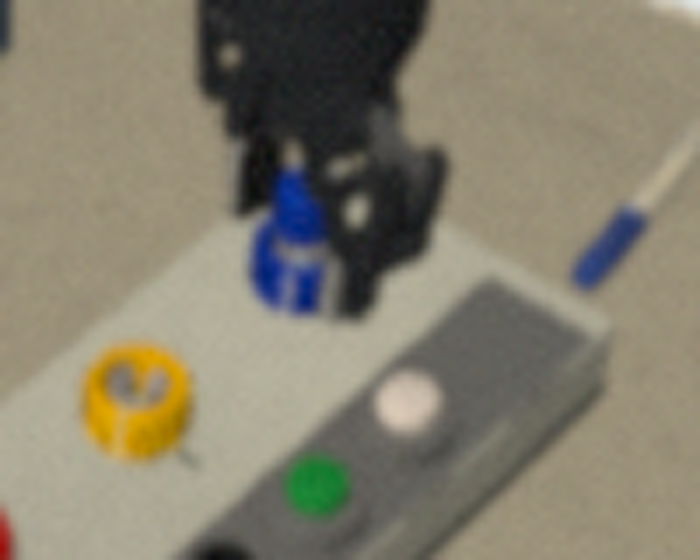

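The crop shows the blue stub seated upright. Its white line is at (293,290), about 1.0 rad, against yellow's (118,435), which is at its stop. I turn the fingers back, regrip and turn further.

```bash
python3 -m handwheel '[[[0.06,-0.0003,-0.0015,0,-7],[0.06,0,0,0,-7],[0.06,0,0,0,-7],[0.06,0,0,0,-7],[0.06,0,0,0,-7],[0.06,0,0,0,-7],[0.06,0,0,0,0],[0.036,0,0,0,0],[0.036,0,0,0,0],[0.036,0,0,0,0],[0.036,0,0,0,0],[0.036,0,0,0,0]]]' 60
 python3 -c "
from h import *
go(.536,-.2346,.052)"
python3 -m handwheel '[[[0.036,0,0,0,5],[0.036,0,0,0,5],[0.036,0,0,0,5],[0.036,0,0,0,0]]]'
 python3 -c "
from h import *
go(.536,-.2346,.052)"
python3 -m handwheel '[[[0.036,0,0,0,5],[0.036,0,0,0,5],[0.036,0,0,0,0]]]'
 python3 -c "
from h import *
go(.536,-.2346,.052)"
```

```text
time: 21.55
eef_pos: [0.5359, -0.2349, 0.0547]
tcp_rot: [0.617, 0.787, 0.0, -0.0]
contact_force: [-1.1, 1.8, 4.4]
opening: 0.448
finger_force: 60.1
tool shift [0.0002 0.0002 0.0027] eef [ 0.5359 -0.2349  0.0547] F [-1.1  1.8  4.4] M [ 0.35  0.26 -0.04] op 0.448 q6 -0.83
time: 21.88
eef_pos: [0.5358, -0.2396, 0.0549]
tcp_rot: [0.713, 0.701, -0.004, 0.004]
contact_force: [-3.0, -11.6, -0.2]
opening: 0.438
finger_force: 60.9
tool shift [0.005  0.0002 0.0028] eef [ 0.5358 -0.2396  0.0549] F [ -3.  -11.6  -0.2] M [-1.87  0.6   0.45] op 0.438 q6 -0.57
time: 22.13
eef_pos: [0.5345, -0.2424, 0.055]
tcp_rot: [0.769, 0.639, -0.006, 0.006]
contact_force: [-6.6, -17.6, -0.7]
opening: 0.435
finger_force: 61.4
tool shift [0.008  0.     0.0029] eef [ 0.5345 -0.2424  0.055 ] F [ -6.6 -17.6  -0.7] M [-3.    1.19  1.18] op 0.435 q6 -0.4
```

```bash
python3 -m handwheel '[[[0.036,0.004,0,0,5],[0.036,0.004,0,0,5],[0.036,0,0,0,0],[0.06,0,0,0,0],[0.06,0,0,0,0],[0.06,0,0,0,0],[0.06,0,0,-0.03,0],[0.06,0,0,-0.03,0],[0.06,0,0,-0.03,0],[0.06,0,0,-0.03,0],[0.06,0,0,0,0]]]' 80
 python3 -c "
from h import *
go(.536,-.2346,.052)
im=viewer.read_camera('scene'); cv2.imwrite('pics/e.png',cv2.resize(im[165:240,290:380],None,fx=8,fy=8,interpolation=cv2.INTER_CUBIC))
for c in [(.5335,-.2325),(.5481,-.1345)]:
  print(proj('scene',[*c,.073]))
  for th in np.arange(.6,1.5,.2):
    a=np.pi-.174-th
    p=[*(c+.0205*np.array([np.cos(a),np.sin(a)])),.06]; u,v=proj('scene',p); print(th.round(1),((u-290)*8).round(),((v-165)*8).round())
for n in ('stub_red','stub_blue'):
  im=viewer.outline_of('scene',n); v,u=np.nonzero(im[0]['mask']); print(n,u.mean(),v.mean(),at('scene',u.mean(),v.mean(),.063))
"
```

```text
time: 23.05
eef_pos: [0.5415, -0.2284, 0.182]
tcp_rot: [0.824, 0.566, 0.003, 0.006]
contact_force: [0.7, -0.9, 0.4]
opening: 0.695
finger_force: 0.0
tool shift [-0.0075 -0.0046  0.1299] eef [ 0.5415 -0.2284  0.182 ] F [ 0.7 -0.9  0.4] M [-0.04 -0.   -0.01] op 0.695 q6 -0.21
(np.float64(353.2135423833053), np.float64(179.2300864982031))
0.6 520.0 183.0
0.8 508.0 184.0
1.0 496.0 184.0
1.2 484.0 181.0
1.4 473.0 177.0
(np.float64(329.8558457828268), np.float64(199.47451598201664))
0.6 333.0 348.0
0.8 321.0 350.0
1.0 308.0 349.0
1.2 296.0 346.0
1.4 285.0 342.0
stub_red 304.05555555555554 223.91666666666666 [ 0.56397362 -0.03587749  0.063     ]
stub_blue 353.18390804597703 173.97701149425288 [ 0.54806701 -0.25972869  0.063     ]
```

View pics/e.png

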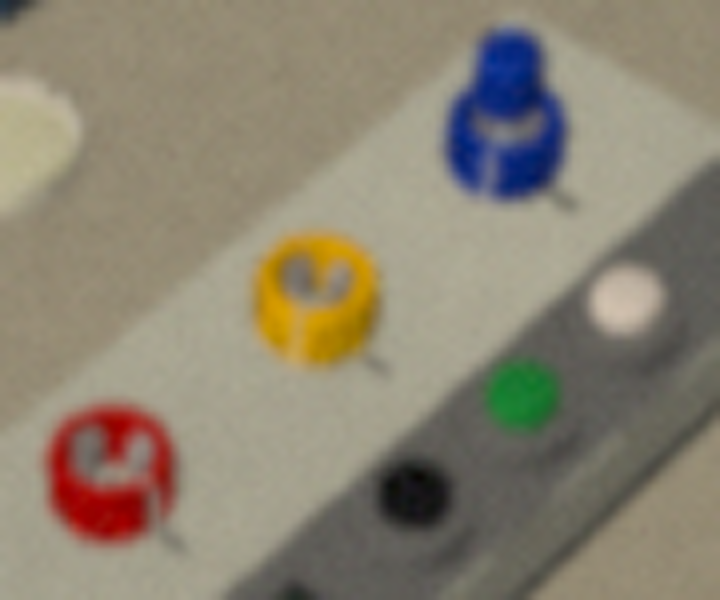

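The crop shows the yellow line at (299,335) and the blue line at (490,170), both offset -17 px from nut centre, about 1.1 rad and tight. The blue stub stands upright. Now the red stub.

```bash
python3 - <<'E'
from h import *
b=viewer.read_camera('scene'); hsv=cv2.cvtColor(b,cv2.COLOR_BGR2HSV)
k,l,s,ce=cv2.connectedComponentsWithStats(cv2.inRange(hsv,(0,150,80),(6,255,255)))
for i in range(1,k):
    if s[i,4]>60: print(s[i],ce[i].round(1),at('scene',*ce[i],.063).round(4))
go(.5475,.2775,.18); print(get_state()['tcp_rot'])
E
```

```text
[226 169  13  12 111] [232.1 174.3] [ 0.829  -0.0785  0.063 ]
[296 216  15  17 124] [302.8 224. ] [ 0.5664 -0.0339  0.063 ]
[225 316  11  13 106] [230.1 322.1] [0.5474 0.2784 0.063 ]
tool shift [ 0.4739 -0.1712 -0.0064] eef [ 0.5371 -0.2262  0.1728] F [-0.7 -0.1 -1.2] M [-0.05 -0.01 -0.01] op 0.702 q6 -0.21
[ 8.24358040e-01  5.66067455e-01 -3.47032999e-04 -1.15665408e-03]
```

```bash
python3 -m handwheel '[[[0.06,0.0365,-0.0132,0,0],[0.06,0.0365,-0.0132,0,0],[0.06,0.0365,-0.0132,0,0],[0.06,0.0365,-0.0132,0,0],[0.06,0.0365,-0.0132,0,0],[0.06,0.0365,-0.0132,0,0],[0.06,0.0365,-0.0132,0,0],[0.06,0.0365,-0.0132,0,0],[0.06,0.0365,-0.0132,0,0],[0.06,0.0365,-0.0132,0,0],[0.06,0.0365,-0.0132,0,0],[0.06,0.0365,-0.0132,0,0]]]'
python3 -m handwheel '[[[0.06,0.0365,-0.0132,0,0],[0.06,0,0,0,0],[0.06,0,0,0,0],[0.06,0,0,0,0]]]'
python3 - <<'E'
from h import *
b=viewer.read_camera('scene'); hsv=cv2.cvtColor(b,cv2.COLOR_BGR2HSV)
k,l,s,ce=cv2.connectedComponentsWithStats(cv2.inRange(hsv,(0,150,80),(6,255,255)))
for i in range(1,k):
    if s[i,4]>40: print(s[i],ce[i].round(1),at('scene',*ce[i],.063).round(4))
go(.548,.277,.055)
E
```

```text
time: 24.25
eef_pos: [0.5457, 0.2402, 0.1717]
tcp_rot: [0.824, 0.566, -0.002, -0.001]
contact_force: [0.2, 0.1, 0.0]
opening: 0.704
finger_force: 0.0
time: 24.58
eef_pos: [0.5471, 0.2769, 0.1721]
tcp_rot: [0.824, 0.566, -0.002, -0.0]
contact_force: [0.3, 0.6, -0.0]
opening: 0.707
finger_force: 0.0
[73 21 16  4 49] [80.4 22.4] [ 1.8662 -0.4268  0.063 ]
[225 316  11  13 109] [230.1 322.2] [0.5471 0.2787 0.063 ]
tool shift [0.0011 0.0005 0.1176] eef [0.5475 0.2763 0.1726] F [ 0.1 -0.6 -0.2] M [ 0.02  0.03 -0.03] op 0.701 q6 0.67
```

```bash
python3 -m handwheel '[[[0.06,0.0011,0.0005,0.03,0],[0.06,0,0,0.03,0],[0.06,0,0,0.03,0],[0.06,0,0,0.015,0],[0.06,0,0,0.012,0],[0.06,0,0,0,0],[0.02,0,0,0,0],[0.02,0,0,0,0],[0.02,0,0,0,0],[0.02,0,0,0,0],[0.02,0,0,0,0],[0.02,0,0,0,0]]]' 20
 python3 -c "
from h import *
go(.548,.277,.055)"
python3 -m handwheel '[[[0.06,0,0,0,0],[0.06,0,0,0,0],[0.06,0,0,0,-7],[0.06,0,0,0,-7],[0.06,0,0,0,-7],[0.06,0,0,0,-7],[0.06,0,0,0,-7],[0.06,0,0,0,-7],[0.06,0,0,0,-7],[0.06,0,0,0,-7],[0.06,0,0,0,-7],[0.06,0,0,0,-7]]]'
python3 -m handwheel '[[[0.06,0,0,0,-7],[0.06,0,0,0,-7],[0.06,0,0,0,0],[0.06,0,0,0,0],[0.02,0,0,0,0],[0.02,0,0,0,0],[0.02,0,0,0,0],[0.02,0,0,0,0],[0.02,0,0,0,0],[0.02,0,0,0,0]]]' 40
 python3 -c "
from h import *
go(.548,.277,.055);print(get_state()['tcp_rot'])"
```

```text
time: 25.63
eef_pos: [0.5504, 0.2784, 0.0593]
tcp_rot: [0.825, 0.566, 0.002, 0.001]
contact_force: [-0.0, -0.2, 6.8]
opening: 0.27
finger_force: 19.7
tool shift [-0.0022 -0.0018  0.0043] eef [0.5504 0.2784 0.0593] F [-0.  -0.2  6.8] M [-0.04  0.09 -0.02] op 0.27 q6 0.67
time: 26.63
eef_pos: [0.5485, 0.2778, 0.0564]
tcp_rot: [0.348, 0.937, -0.001, -0.001]
contact_force: [-0.2, -0.2, -0.3]
opening: 0.703
finger_force: 0.0
time: 27.47
eef_pos: [0.5491, 0.2779, 0.0574]
tcp_rot: [0.234, 0.972, -0.0, -0.0]
contact_force: [-1.0, -0.5, 0.2]
opening: 0.258
finger_force: 39.1
tool shift [ 0.0006 -0.0013  0.0024] eef [0.5491 0.2779 0.0574] F [-1.  -0.5  0.2] M [-0.07  0.02  0.01] op 0.258 q6 -0.79
[ 2.34404753e-01  9.72139089e-01 -5.25674671e-05 -2.84660711e-05]
```

```bash
python3 -m handwheel '[[[0.02,0,0,-0.01,0],[0.02,0,0,-0.025,0],[0.02,0,0,-0.03,0],[0.02,0,0,-0.03,0],[0.02,0,0,-0.025,0],[0.02,0,0,0,0]]]'
python3 -m handwheel '[[[0.02,-0.0201,-0.034,0,0],[0.02,-0.0201,-0.034,0,0],[0.02,-0.0201,-0.034,0,0],[0.02,-0.0201,-0.034,0,0],[0.02,-0.0201,-0.034,0,0],[0.02,-0.0201,-0.034,0,0],[0.02,-0.0201,-0.034,0,0],[0.02,-0.0201,-0.034,0,0],[0.02,0,0,0,0],[0.02,0,0,0,0],[0.02,0,0,0,0]]]'
 python3 -c "
from h import *
go(.568,-.037,.124)
im=viewer.read_camera('scene'); cv2.imwrite('pics/f.png',cv2.resize(im[150:270,240:390],None,fx=5,fy=5,interpolation=cv2.INTER_CUBIC))"
```

```text
time: 27.97
eef_pos: [0.5528, 0.2793, 0.1855]
tcp_rot: [0.234, 0.972, 0.003, 0.006]
contact_force: [1.4, -0.3, 1.1]
opening: 0.261
finger_force: 39.5
time: 28.88
eef_pos: [0.5681, -0.0372, 0.177]
tcp_rot: [0.235, 0.972, 0.0, -0.0]
contact_force: [-0.4, -0.2, -0.6]
opening: 0.26
finger_force: 39.5
tool shift [0.0001 0.0001 0.053 ] eef [ 0.5681 -0.0372  0.177 ] F [-0.4 -0.2 -0.6] M [ 0.04 -0.05  0.05] op 0.26 q6 -1.34
```

View pics/f.png

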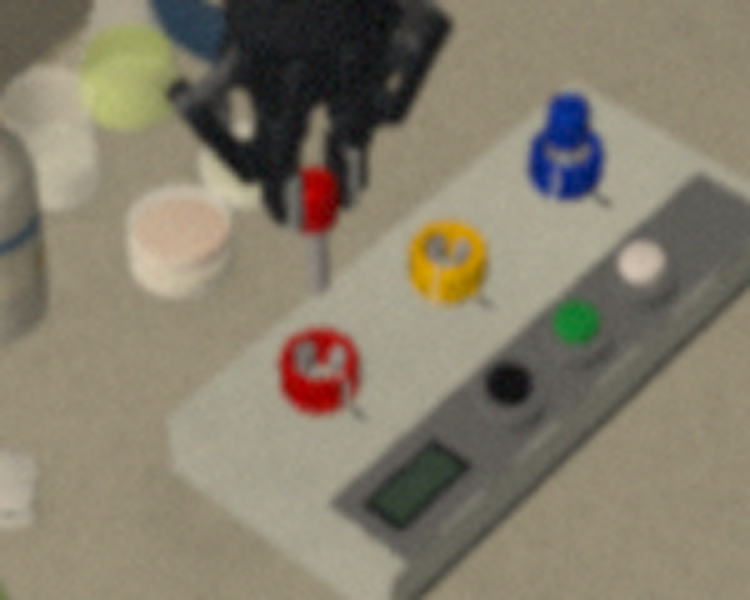

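The red stub hangs straight, with its foot at (320,291) directly above the open red mouth at (320,355). Descending.

```bash
python3 -m handwheel '[[[0.02,0,0,0.02,0],[0.02,0,0,0.02,0],[0.02,0,0,0.005,0],[0.02,0,0,0.005,0],[0.02,0,0,0.005,0],[0.02,0,0,0.004,0],[0.02,0,0,0,0],[0.02,0,0,0,0]]]'
 python3 -c "
from h import *
go(.568,-.037,.0854)"
python3 -m handwheel '[[[0.02,0,0,0.005,0],[0.02,0,0,0.005,0],[0.02,0,0,0,0],[0.02,0,0,0,0]]]'
 python3 -c "
from h import *
go(.568,-.037,.0854)"
```

```text
time: 29.6
eef_pos: [0.5688, -0.0374, 0.1188]
tcp_rot: [0.234, 0.972, -0.0, 0.0]
contact_force: [1.2, 0.1, -1.0]
opening: 0.263
finger_force: 39.5
tool shift [ 0.0009 -0.      0.0334] eef [ 0.5688 -0.0374  0.1188] F [ 1.2  0.1 -1. ] M [-0.04 -0.02 -0.02] op 0.263 q6 -1.34
time: 29.93
eef_pos: [0.568, -0.0375, 0.1078]
tcp_rot: [0.234, 0.972, 0.0, -0.001]
contact_force: [-0.3, -0.3, -0.5]
opening: 0.259
finger_force: 39.5
tool shift [0.0002 0.0004 0.0224] eef [ 0.568  -0.0375  0.1078] F [-0.3 -0.3 -0.5] M [ 0.01 -0.02 -0.01] op 0.259 q6 -1.34
```

```bash
python3 -m handwheel '[[[0.02,0,0,0.005,0],[0.02,0,0,0.005,0],[0.02,0,0,0.005,0],[0.02,0,0,0.003,0],[0.02,0,0,0,0],[0.02,0,0,0,0]]]'
 python3 -c "
from h import *
go(.568,-.037,.0854)"
python3 -m handwheel '[[[0.02,0,0,0.002,0],[0.02,0,0,0.002,0],[0.02,0,0,0,0],[0.02,0,0,0,0]]]'
 python3 -c "
from h import *
go(.568,-.037,.0854)"
```

```text
time: 30.43
eef_pos: [0.5682, -0.0374, 0.0899]
tcp_rot: [0.234, 0.972, 0.0, -0.0]
contact_force: [0.0, 0.8, -1.2]
opening: 0.261
finger_force: 39.5
tool shift [0.0003 0.0003 0.0045] eef [ 0.5682 -0.0374  0.0899] F [ 0.   0.8 -1.2] M [0.01 0.03 0.05] op 0.261 q6 -1.34
time: 30.77
eef_pos: [0.5684, -0.0374, 0.0863]
tcp_rot: [0.234, 0.972, -0.0, -0.0]
contact_force: [0.7, 0.1, -0.1]
opening: 0.261
finger_force: 39.5
tool shift [0.0005 0.0002 0.0009] eef [ 0.5684 -0.0374  0.0863] F [ 0.7  0.1 -0.1] M [ 0.01 -0.01 -0.01] op 0.261 q6 -1.34
```

```bash
python3 -m handwheel '[[[0.06,0,0,0,0],[0.06,0,0,0,0],[0.06,0,0,0,0],[0.06,0,0,0.01,0],[0.06,0,0,0.01,0],[0.06,0,0,0.01,0],[0.06,0,0,0.003,0],[0.06,0,0,0,0],[0.036,0,0,0,0],[0.036,0,0,0,0],[0.036,0,0,0,0],[0.036,0,0,0,0]]]' 50
python3 -m handwheel '[[[0.036,0,0,0,0],[0.036,0,0,0,0]]]' 
 python3 -c "
from h import *
go(.568,-.037,.053)"
python3 -m handwheel '[[[0.036,0,0,0,5],[0.036,0,0,0,5],[0.036,0,0,0,5],[0.036,0,0,0,5],[0.036,0,0,0,5],[0.036,0,0,0,5],[0.036,0,0,0,5],[0.036,0,0,0,5],[0.036,0,0,0,5],[0.036,0,0,0,0],[0.036,0,0,0,0]]]' 50
 python3 -c "
from h import *
go(.568,-.037,.053)"
```

```text
time: 31.77
eef_pos: [0.5685, -0.0377, 0.0537]
tcp_rot: [0.234, 0.972, -0.0, 0.0]
contact_force: [-1.1, -0.1, 0.8]
opening: 0.442
finger_force: 50.5
time: 31.93
eef_pos: [0.5685, -0.0377, 0.0537]
tcp_rot: [0.234, 0.972, -0.0, 0.0]
contact_force: [-1.5, -1.3, 1.6]
opening: 0.45
finger_force: 50.6
tool shift [0.0007 0.0004 0.0007] eef [ 0.5685 -0.0377  0.0537] F [-1.5 -1.3  1.6] M [-0.24  0.33 -0.06] op 0.45 q6 -1.34
time: 32.85
eef_pos: [0.5676, -0.0385, 0.0537]
tcp_rot: [0.588, 0.809, -0.001, -0.0]
contact_force: [-4.5, -4.0, 4.4]
opening: 0.45
finger_force: 50.9
tool shift [0.0013 0.0008 0.0007] eef [ 0.5676 -0.0385  0.0537] F [-4.5 -4.   4.4] M [-0.67  0.76 -0.05] op 0.45 q6 -0.56
```

```bash
python3 -m handwheel '[[[0.036,0,0,0,5],[0.036,0,0,0,5],[0.036,0,0,0,5],[0.036,0,0,0,5],[0.036,0,0,0,0]]]' 60
 python3 -c "
from h import *
go(.568,-.037,.053)"
python3 -m handwheel '[[[0.036,0.002,0,0,5],[0.036,0.002,0,0,5],[0.036,0.002,0,0,5],[0.036,0.002,0,0,5],[0.036,0,0,0,0]]]' 80
 python3 -c "
from h import *
go(.568,-.037,.053)"
python3 -m handwheel '[[[0.06,0,0,0,0],[0.06,0,0,0,0],[0.06,0,0,0,0],[0.06,-0.008,0,0,-7],[0.06,0,0,0,-7],[0.06,0,0,0,-7],[0.06,0,0,0,-7],[0.06,0,0,0,-7],[0.06,0,0,0,-7],[0.06,0,0,0,0]]]'
 python3 -c "
from h import *
go(.568,-.037,.053)"
```

```text
time: 33.27
eef_pos: [0.567, -0.0396, 0.0537]
tcp_rot: [0.719, 0.695, -0.003, 0.0]
contact_force: [-6.1, -7.0, 4.9]
opening: 0.443
finger_force: 60.3
tool shift [0.0026 0.0009 0.0007] eef [ 0.567  -0.0396  0.0537] F [-6.1 -7.   4.9] M [-1.24  1.17  0.37] op 0.443 q6 -0.21
time: 33.68
eef_pos: [0.5687, -0.0328, 0.0537]
tcp_rot: [0.829, 0.559, -0.003, 0.002]
contact_force: [-7.4, -11.4, 3.8]
opening: 0.436
finger_force: 83.6
tool shift [-0.0042  0.0009  0.0008] eef [ 0.5687 -0.0328  0.0537] F [ -7.4 -11.4   3.8] M [-1.77  0.93  0.23] op 0.436 q6 0.16
time: 34.52
eef_pos: [0.5671, -0.0365, 0.0535]
tcp_rot: [0.573, 0.819, 0.0, 0.0]
contact_force: [-0.2, 0.3, 1.0]
opening: 0.705
finger_force: 0.0
tool shift [-0.0007  0.0007  0.0005] eef [ 0.5671 -0.0365  0.0535] F [-0.2  0.3  1. ] M [ 0.01 -0.01 -0.03] op 0.705 q6 -0.59
```

Second bite to make sure the red nut is at its stop, then lift and inspect.

```bash
python3 -m handwheel '[[[0.036,0,0,0,0],[0.036,0,0,0,0],[0.036,0,0,0,0],[0.036,0,0,0,0],[0.036,0,0,0,5],[0.036,0,0,0,5],[0.036,0,0,0,5],[0.036,0,0,0,5],[0.036,0,0,0,0]]]' 60
 python3 -c "
from h import *
go(.568,-.037,.053)"
python3 -m handwheel '[[[0.036,0,0,0,5],[0.036,0,0,0,5],[0.036,0,0,0,0]]]' 80
 python3 -c "
from h import *
go(.568,-.037,.053)"
python3 -m handwheel '[[[0.06,0,0,0,0],[0.06,0,0,0,0],[0.06,0,0,0,0],[0.06,0,0,-0.03,0],[0.06,0,0,-0.03,0],[0.06,0,0,-0.03,0],[0.06,0,0,-0.03,0],[0.06,0,0,-0.02,0],[0.0,0,0,0,0],[0.0,0,0,0,0],[0,0,0,0,0],[0,0,0,0,0]]]'
 python3 -c "
from h import *
im=viewer.read_camera('scene'); cv2.imwrite('pics/g.png',cv2.resize(im[165:250,285:385],None,fx=7,fy=7,interpolation=cv2.INTER_CUBIC))
for i in range(1):
  c=(.5649,-.0365); u,v=proj('scene',[*c,.073]); print((u-285)*7,(v-165)*7)
  for th in np.arange(.6,1.5,.2):
    a=np.pi-.174-th
    p=[*(c+.0205*np.array([np.cos(a),np.sin(a)])),.06]; u,v=proj('scene',p); print(th.round(1),((u-285)*7).round(),((v-165)*7).round())"
```

```text
time: 35.27
eef_pos: [0.5671, -0.0429, 0.054]
tcp_rot: [0.706, 0.708, -0.005, 0.005]
contact_force: [-2.9, -17.7, 1.5]
opening: 0.441
finger_force: 60.4
tool shift [0.006  0.001  0.0009] eef [ 0.5671 -0.0429  0.054 ] F [ -2.9 -17.7   1.5] M [-2.97  0.59  0.53] op 0.441 q6 -0.24
time: 35.52
eef_pos: [0.5663, -0.0412, 0.0541]
tcp_rot: [0.765, 0.644, -0.004, 0.003]
contact_force: [-4.2, -11.9, 4.9]
opening: 0.437
finger_force: 68.7
tool shift [0.0045 0.001  0.0011] eef [ 0.5663 -0.0412  0.0541] F [ -4.2 -11.9   4.9] M [-1.86  0.85  1.11] op 0.437 q6 -0.07
time: 36.52
eef_pos: [0.5655, -0.0365, 0.1909]
tcp_rot: [0.767, 0.642, -0.001, -0.002]
contact_force: [0.4, -0.2, -0.5]
opening: 0.139
finger_force: 0.0
131.79692936744618 392.22921600131434
0.6 145.0 459.0
0.8 133.0 460.0
1.0 122.0 459.0
1.2 111.0 457.0
1.4 101.0 453.0
```

View pics/g.png

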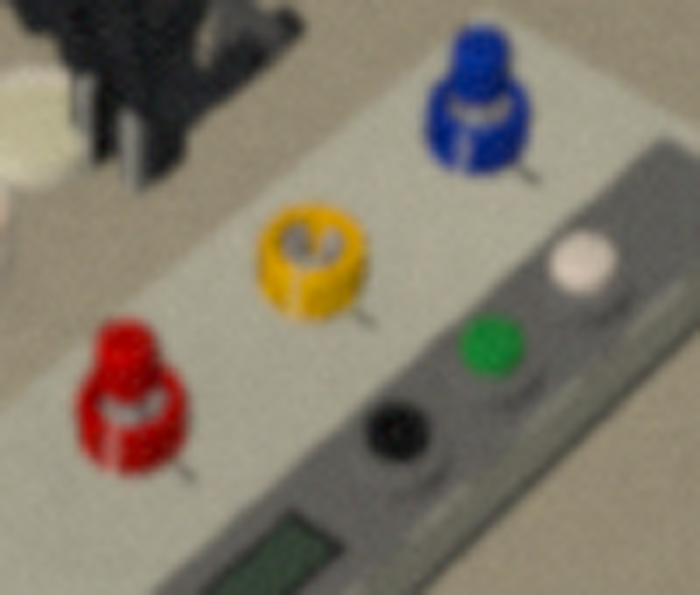

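The red line sits at (115,445), the same -17 px offset from its nut centre as the other two, so all three nuts are tight with both stubs upright. The keys are at (583,262) white, (491,346) green and (398,432) black. Now I compute their positions.

```bash
python3 - <<'E'
from h import *
C=lambda u,v:(285+u/7,165+v/7)
b=np.array([.0033,-.0018,0])
for n,p in dict(white=(583,261),green=(491,345),black=(398,431)).items():
    x=at('scene',*C(*p),.056)+b; print(n,x.round(4)); 
    if n=='white': t=x
print('yellow',at('scene',*C(313,241),.073))
go(t[0],t[1],.12); print(get_state()['tcp_rot'])
E
```

```text
white [ 0.4684 -0.1962  0.056 ]
green [ 0.4772 -0.1407  0.056 ]
black [ 0.4854 -0.0866  0.056 ]
yellow [ 0.54849477 -0.13444119  0.073     ]
tool shift [-0.1742 -0.0674  0.0711] eef [ 0.5655 -0.0366  0.1909] F [-0.1 -0.2 -0.9] M [ 0.05 -0.07 -0.05] op 0.05 q6 -0.07
[ 0.76656393  0.64216463 -0.00116951 -0.00172018]
```

```bash
python3 -m handwheel '[[[0,-0.0348,-0.0135,0,0],[0,-0.0348,-0.0135,0,0],[0,-0.0348,-0.0135,0,0],[0,-0.0348,-0.0135,0,0],[0,-0.0348,-0.0135,0,0],[0,0,0,0.035,0],[0,0,0,0.035,0],[0,0,0,0.03,0],[0,0,0,0.02,0],[0,0,0,0,0],[0,0,0,0,0]]]' 30
 python3 -c "
from h import *
go(.4684,-.1962,.066)"
python3 -m handwheel '[[[0,0,0,0.003,0],[0,0,0,0.003,0],[0,0,0,0,0],[0,0,0,0,0]]]'
 python3 -c "
from h import *
go(.4684,-.1962,.066)"
```

```text
time: 37.48
eef_pos: [0.4686, -0.1957, 0.0717]
tcp_rot: [0.767, 0.642, -0.001, -0.002]
contact_force: [0.8, 1.3, 0.8]
opening: 0.001
finger_force: 0.0
tool shift [-0.0005 -0.0001  0.0057] eef [ 0.4686 -0.1957  0.0717] F [0.8 1.3 0.8] M [ 0.   -0.03 -0.02] op 0.001 q6 -0.42
time: 37.82
eef_pos: [0.4708, -0.197, 0.0687]
tcp_rot: [0.767, 0.642, 0.0, 0.001]
contact_force: [0.4, -1.3, 1.5]
opening: 0.002
finger_force: 0.6
tool shift [ 0.0004 -0.0025  0.0027] eef [ 0.4708 -0.197   0.0687] F [ 0.4 -1.3  1.5] M [-0.01 -0.1  -0.01] op 0.002 q6 -0.42
```

```bash
for i in 1 2; do python3 -m handwheel '[[[0,0,0,0.002,0],[0,0,0,0,0],[0,0,0,0,0]]]'|grep -E "eef|contact"; done
```

```text
eef_pos: [0.4707, -0.197, 0.0662]
contact_force: [1.1, 0.1, 2.2]
eef_pos: [0.4707, -0.197, 0.064]
contact_force: [1.8, -1.3, 4.6]
```

```bash
for i in 1 2; do python3 -m handwheel '[[[0,0,0,0.002,0],[0,0,0,0,0],[0,0,0,0,0]]]'|grep -E "eef|contact"; done
```

```text
eef_pos: [0.4708, -0.1971, 0.0638]
contact_force: [-1.5, 1.7, 14.3]
eef_pos: [0.471, -0.1971, 0.0635]
contact_force: [-5.0, 3.1, 24.2]
```

```bash
python3 -m handwheel '[[[0,0,0,-0.01,0],[0,0,0,-0.015,0],[0,0,0,-0.015,0],[0,0,0,0,0],[0,0,0,0,0]]]'
 python3 -c "
from h import *
go(.481,-.078,.075)
b=np.array([.0033,-.0018,0]);C=lambda u,v:(285+u/7,165+v/7)
viewer.read_camera('top')
for n,p in dict(white=(583,261),green=(491,345),black=(398,431)).items():
    print(n,(at('scene',*C(*p),.068)+b).round(4),[ (np.array(r['xy'])*[640,480],r['confidence']) for r in viewer.pinpoint('top','key_'+n+'_top')[:1]])
for p in((354.0,297.5),(376,311.5),(331,287)): print(at('top',*p,.068))"
```

```text
time: 39.23
eef_pos: [0.4693, -0.1962, 0.0989]
tcp_rot: [0.767, 0.642, -0.0, -0.0]
contact_force: [-0.5, 0.1, -0.3]
opening: 0.004
finger_force: 0.0
tool shift [ 0.1185 -0.0091  0.0239] eef [ 0.4693 -0.1962  0.0989] F [-0.5  0.1 -0.3] M [-0.    0.02 -0.02] op 0.004 q6 -0.42
white [ 0.4642 -0.1857  0.068 ] []
green [ 0.4728 -0.131   0.068 ] []
black [ 0.4809 -0.0777  0.068 ] [(array([329.728, 283.92 ]), 0.5)]
[ 0.47259813 -0.13428863  0.068     ]
[ 0.46228151 -0.18827528  0.068     ]
[ 0.47519432 -0.08050729  0.068     ]
```

The white press was off-centre, because the key top is at 69 mm and not 56 mm. I press it again centred to be sure.

```bash
python3 -m handwheel '[[[0,0.0081,-0.0073,0,0],[0,0,0,0,0],[0,0,0,0.02,0],[0,0,0,0.006,0],[0,0,0,0.005,0],[0,0,0,0.005,0],[0,0,0,0.002,0],[0,0,0,0,0],[0,0,0,0,0]]]'
python3 -m handwheel '[[[0,0,0,-0.015,0],[0,0,0,-0.015,0],[0,0,0,-0.01,0],[0,0,0,0,0],[0,0,0,0,0]]]'
 python3 -c "
from h import *
go(.480,-.079,.075)"
```

```text
time: 40.18
eef_pos: [0.4634, -0.1866, 0.0638]
tcp_rot: [0.766, 0.642, -0.001, -0.002]
contact_force: [-9.7, 5.2, 16.9]
opening: -0.0
finger_force: 8.6
time: 40.6
eef_pos: [0.4645, -0.1875, 0.1019]
tcp_rot: [0.767, 0.642, 0.0, 0.001]
contact_force: [-0.5, -0.8, 0.1]
opening: 0.006
finger_force: 0.0
tool shift [ 0.1096 -0.0038  0.0268] eef [ 0.4645 -0.1875  0.1019] F [-0.5 -0.8  0.1] M [-0.    0.04 -0.01] op 0.006 q6 -0.41
```

Same hard stop at 0.0638. Next black, then green.

```bash
python3 -m handwheel '[[[0,0.0365,-0.0013,0,0],[0,0.0365,-0.0013,0,0],[0,0.0365,-0.0013,0,0],[0,0,0,0,0],[0,0,0,0.022,0],[0,0,0,0.006,0],[0,0,0,0.005,0],[0,0,0,0.005,0],[0,0,0,0.002,0],[0,0,0,0,0],[0,0,0,0,0]]]'
python3 -m handwheel '[[[0,0,0,-0.015,0],[0,0,0,-0.015,0],[0,0,0,-0.01,0],[0,0,0,0,0],[0,0,0,0,0]]]'
 python3 -c "
from h import *
go(.4727,-.1325,.075)"
```

```text
time: 41.52
eef_pos: [0.4784, -0.0786, 0.0638]
tcp_rot: [0.767, 0.642, -0.001, -0.003]
contact_force: [-10.1, 5.0, 20.0]
opening: -0.001
finger_force: 9.8
time: 41.93
eef_pos: [0.4798, -0.0793, 0.1018]
tcp_rot: [0.767, 0.642, 0.0, 0.001]
contact_force: [-0.1, 0.3, 0.1]
opening: 0.001
finger_force: 0.0
tool shift [-0.0536  0.0023  0.0268] eef [ 0.4798 -0.0793  0.1018] F [-0.1  0.3  0.1] M [ 0.06 -0.04  0.02] op 0.001 q6 -0.2
```

```bash
python3 -m handwheel '[[[0,-0.0268,0.0011,0,0],[0,-0.0268,0.0011,0,0],[0,0,0,0,0],[0,0,0,0,0],[0,0,0,0.022,0],[0,0,0,0.006,0],[0,0,0,0.005,0],[0,0,0,0.005,0],[0,0,0,0.002,0],[0,0,0,0,0],[0,0,0,0,0]]]'
python3 -m handwheel '[[[0,0,0,-0.015,0],[0,0,0,-0.02,0],[0,0,0,-0.03,0],[0,0,0,-0.04,0],[0,0,0,-0.03,0],[0,0,0,0,0],[0,0,0,0,0]]]'
 python3 -c "
from h import *
im=viewer.read_camera('scene'); cv2.imwrite('pics/z.png',cv2.resize(im[150:270,260:410],None,fx=5,fy=5,interpolation=cv2.INTER_CUBIC))"
```

```text
time: 42.85
eef_pos: [0.4712, -0.1308, 0.0638]
tcp_rot: [0.766, 0.643, -0.001, -0.003]
contact_force: [-10.2, 3.7, 18.5]
opening: -0.002
finger_force: 9.3
time: 43.43
eef_pos: [0.4737, -0.1322, 0.1991]
tcp_rot: [0.766, 0.642, 0.001, 0.003]
contact_force: [0.2, -0.3, -0.2]
opening: -0.0
finger_force: 0.0
```

View pics/z.png

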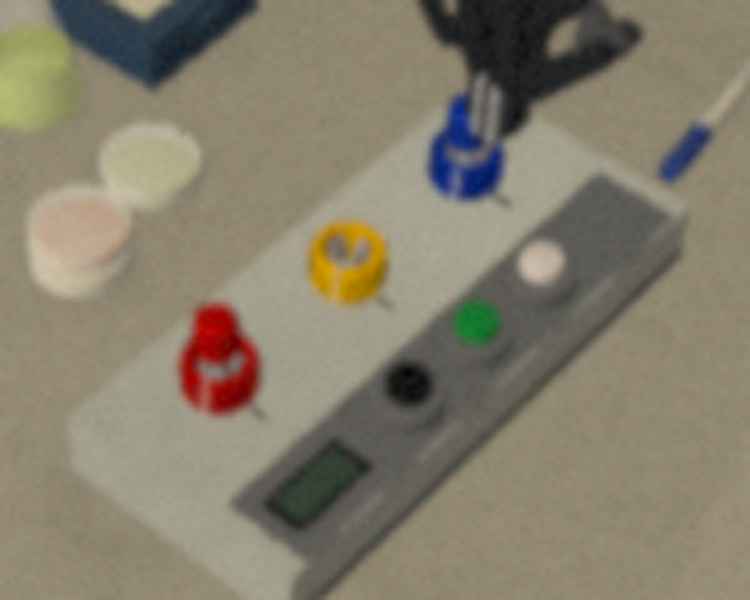

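The final view shows the red (217,330) and blue (463,120) stubs upright in their collets. All three nut lines are turned, the keys are up and the gripper is clear. Handing in.

```bash
python3 -c "
from h import *
print(sign_off())"
```

```text
the job is handed in; nothing more can be done
None
```

I handed the job in at about 43 s on the robot's clock, with no verdict returned: the red and blue stubs are clamped upright in their collets (the yellow stub was absent), all three nuts were turned until they stopped, and white, black and green were pressed fully in order (white a second time, because the first press was off-centre).

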